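# Crank the cheese-block feeder empty into a pan

### The job

Slide the steel pan in under the feeder's outlet lip, close up to its foot; only then take the crank by its black sleeve and turn it clockwise, straight through the heavy point in every turn, at a steady pace of about one turn in five seconds with no stops, until all three cheese blocks have been pushed out into the pan (one per turn). Leave the crank back at its starting position with everything released, never turn it backwards or let it race, do not touch the blocks, and leave the bottle, jar and can where they stand.

Things in the scene. Friction and masses are not known exactly. Their poses are not given: they have to be found in the camera images.
- feeder: hand-cranked block feeder, fixed to the table; its place and yaw vary. Origin on the table under its middle, z up; its +y is the direction in which blocks are pushed out. White housing, in its frame (mm): x -62..62, y -165..8, top at z 165 (on a rubber base x -70..70, y -175..25, 6 high), with a round speed dial on top under the crank.
- lip_end (a point): middle of the outlet lip's end edge (feeder frame 0, 100, 115 mm), where blocks drop off. Lip: 90 mm wide in x, underside at z 109, upper side z 115, side rails up to z 127. Below it the aluminium foot (90 mm wide) ends at feeder y 90, so the lip sticks out 10 mm.
- magazine_top (a point): middle of the clear magazine's open top (feeder frame 0, 40, 185 mm); magazine x -38..38, y 4..81 mm, top at z 185; it holds the three stacked blocks
- drop_spot (a point): point on the table (feeder frame 0, 161, 0 mm) where the middle of the pan belongs, within 30 mm: with its tab on the side away from the feeder it then stands with its near wall just under the lip, about 6 mm from the foot. Slide it in along the feeder's -y, under the lip's edge.
- crank_axis (a point): point on the crank's vertical turning axis (feeder frame x 0, y -105 mm) at the middle height of the sleeve, 223 mm above the table
- handle (a point): middle of the crank's black sleeve: upright cylinder 26 mm diameter, z 195..245 mm, spinning freely on its pin 75 mm from the crank axis. The crank's arm lies below it, top at z 191 mm. At the crank's starting position the sleeve lies from the axis towards the feeder's -x.
- crank (a joint): crank angle, rad: 0 at start, grows clockwise seen from above, counts on (6.28 a turn), no end stop. Each turn drives a sprung pusher out and back: heavy point about 1.3 N m (17 N at the sleeve) near 2.2 rad past the start; from 3.1 rad the spring drives the crank on. Other friction about 0.2 N m; near the start it stays where left.
- needle (a joint): speed dial's orange needle, rad: shows the crank's clockwise speed in rad/s, smoothed over about 1 s; green from 0.5 to 2.2, red above. Zero when the crank rests.
- pan: square open steel pan, 130 x 130 mm outside, 40 mm high, walls 4 mm, 0.3 kg, loose. Origin at the middle of its underside, z up. A blue upright grip tab stands on the rim at its +y side: 50 mm along x, 12 mm thick (y 57..69 mm), z 35..80 mm; pinch it across its thickness.
- block0: lowest wrapped cheese block in the magazine, yellow, 50 x 58 x 16 mm (x, y, z), 70 g; origin at the middle of its underside
- block1: middle wrapped cheese block, orange, same size
- block2: top wrapped cheese block, yellow, same size
- sauce: white sauce bottle with red cap, 54 mm diameter, 145 mm high, origin at the middle of its underside; bystander
- jar: amber jar with green lid, 64 mm diameter, 95 mm high, origin at the middle of its underside; bystander
- can: tin can with red band, 70 mm diameter, 105 mm high, origin at the middle of its underside; bystander
Things that resemble listed ones, but are neither listed nor needed, are in the scene too. Leave any pink or purple look-alike of the pan alone.

How it is judged (in metres and radians):
On the way, in this order (a step that is already met when the one before it is completed fails the run):
1. the pan stands flat under the outlet before the crank is turned (horizontal distance between pan and drop_spot below 0.03 m and height (world z) of pan below 0.006 m and angle between pan's own z axis and vertical below 0.08 rad and value of joint crank below 0.4 rad), for 0.2 s.
2. the crank is kept turning steadily: the needle stays in the green for 7 s without a break (value of joint needle between 0.5 and 2.2 rad), for 7 s.
At the end, for the whole second after the job is handed in: All three blocks lie at rest in the pan, the pan stands flat on the table within 45 mm of the drop spot, and the crank is at rest within 0.45 rad of its starting position after three to five whole clockwise turns (x of block0 in the frame of pan between -0.064 and 0.064 m and y of block0 in the frame of pan between -0.064 and 0.064 m and height (world z) of each of block0, block1, block2 below 0.09 m and x of block1 in the frame of pan between -0.064 and 0.064 m and y of block1 in the frame of pan between -0.064 and 0.064 m and x of block2 in the frame of pan between -0.064 and 0.064 m and y of block2 in the frame of pan between -0.064 and 0.064 m and height (world z) of pan below 0.006 m and angle between pan's own z axis and vertical below 0.08 rad and horizontal distance between pan and drop_spot below 0.045 m and (value of joint crank between 18.4 and 19.3 rad or value of joint crank between 24.68 and 25.58 rad or value of joint crank between 30.97 and 31.87 rad) and velocity of joint crank between -0.1 and 0.1 rad/s and linear speed of each of block0, block1, block2 below 0.02 m/s); the robot touches nothing.
It fails at once if the crank is turned backwards past its start (value of joint crank below -0.4 rad).
It fails at once if the crank runs backwards (velocity of joint crank below -1.5 rad/s).
It fails at once if the crank races (velocity of joint crank above 6 rad/s).
It fails at once if a block is touched by the robot (contact force between any of the fingers, the arm and block0 above 0.5 N or contact force between any of the fingers, the arm and block1 above 0.5 N or contact force between any of the fingers, the arm and block2 above 0.5 N).
It fails at once if a bystander is shoved or tipped (distance of any of sauce, jar, can from where it was at the start of the episode above 0.02 m or angle between any of sauce, jar, can's own z axis and vertical above 0.3 rad).
It also fails if it takes over 72 s, if anything falls off the work surface, if the arm or the gripper's body presses on something with over 40 N, if the wrist force passes 120 N, or if a joint passes its speed limit or range.

### The arm

A 6-joint arm with a two-finger parallel gripper is mounted at the origin on the work surface. World frame = base frame: x ahead of the robot, y to its left, z up, the work surface at z = 0. Lengths are in mm, angles in rad, forces in N, time in s.
With the tool pointing down it reaches from about 275 to 1000 mm from the base axis. Payload 8.4 kg.
Tool frame: the origin (TCP) lies between the finger pads; the fingertips stand r.tips_ahead ahead of it and the grasp point (between the pads) lies 6 mm ahead of it (r.tips_ahead is the distance from the TCP to the fingertips, in mm); z points along the fingers, y is the line along which they close (so a half turn about z gives the same grasp; the last joint's range is limited). The gripper opens to 85 mm and grips with 20 to 120 N. Pads are 22 mm wide; open, the fingers measure 114 mm over their backs; the gripper's body (76 mm by 85 mm) begins 54 mm behind the grasp point. The pads swing forward as they close: fully open they stand 13 mm farther back than shut.
Start: joints at [1.161, 0.353, 1.633, -0, 1.155, -0.002], TCP at [247.868, 573.75, 256.281] pointing down, gripper open.
Joint ranges: [-2.63, 2.63], [-0.92, 2.1], [0.06, 2.66], [-1.3, 4.44], [0, 2.69], [-3.02, 3.02]. Speed limits (rad/s): [2.22, 2.22, 2.79, 3.14, 3.14, 3.14].

### API

Orientations are given as [roll, pitch, yaw] about the fixed x, y, z axes, in that order (R = Rz(yaw) Ry(pitch) Rx(roll)).
In Python, from rig import r gives the robot as it stands.
- The arm moves only by the tool carry_out, never from a script. Its arguments are lists of equal length, an entry for each row: "delta_pos": the shift along the tool's x, y, z in m, a list of three; "rot": the turn, a rotation vector about the tool's x, y, z in degrees, a list of three. A call has 1 to 8 rows; each row is the pose to reach, as a shift and turn from the pose commanded when the call began, along the tool's axes at that moment; what a row does not reach only later rows make up. A row lasts 1/8 s, in which the tool goes at most 62.5 mm and 10.7 degrees, less where a joint would pass 70% of its speed; a pose out of reach is approached as far as the arm can. A call with a gripper value outside its range is refused whole. "claw" is the finger opening in m, from 0 to 0.0854, set as the call begins (left out, the last holds). The fingers move at their own pace and stop on an object; "grip_force" is the grip in N (left out, the last holds). Time passes only in rows, so rows that repeat a pose let the fingers close. It gives the time, the measured TCP pose, the force, the opening and the grip force at its end, in the units of the state.
- r.sense(): the state, without advancing time (a new reading comes with each control period).
- r.grab_frame(name): name is "scene" or "top" or "wrist"; returns the picture (480x640x3 uint8, blue, green, red); there is no depth.
- r.camera_info(name): a dict with "fx", "fy", "cx", "cy" (pixels), "distortion" ([k1, k2, p1, p2, k3] as OpenCV has them; the pictures are not rectified), "pose" (4x4, takes a point from camera to world coordinates); the wrist camera has in their place "hand_eye" (4x4, takes a point from camera to tool coordinates, whose origin is the TCP and whose axes are the flange's). Camera axes: x right, y down, z forward; pixel columns grow to the right and rows downward; lengths in mm; the calibration is good to about 2 mm. A picture is of the moment at which its call begins: read the wrist's pose just before it. camera_info takes no time and is no camera call.
- r.sign_off(): hands the job in; it is judged then, once.
Trained networks look in the newest picture that a camera, given by its name, has taken for a name from the list of things; names that differ only in an ending like _2 or _b are one class to them, and where a whole thing is asked for, a point or a joint stands for the part that bears it (a point fixed in the world has none). Each returns a list of dicts, best first, with "p" (0 to 1); they miss things now and then, are a little off and sometimes report something else, mostly with a low value. They report only what shows in the picture. A call takes as long as a camera call. They do not tell look-alikes from the thing itself.
- r.recognise(thing, camera): "box" ([left, top, right, bottom] in pixels, round what is visible of it).
- r.cut_out(thing, camera): "mask" (480x640 bool, what is visible of it) and "box" ([left, top, right, bottom] in pixels, round what is visible of it).
The state is a dict: "clock": time; "qpos": joint angles; "qvel": joint speeds; "joint_efforts": joint torques, N m; "eef_pos": TCP position; "tcp_rot": TCP orientation; "contact_force": force on the tool from outside, world axes, zero at the start; "wrist_torque": the same for the moment, N m; "opening": opening from 0.0 (shut) to 1.0 (fully open); "grasp_force": force on a finger pad.
Only numpy, scipy, OpenCV 4.12 (cv2) and the standard library are available. Lean on these libraries where they do the work, as an engineer would, in place of code of your own. Each camera call takes 0.05 s, during which the arm holds its last target. There are 200 camera calls.

## Working session

There is one attempt and no reset: what is moved stays moved. The work goes in short steps, Python scripts to look and compute and a tool call to move; the robot and the scene stay as the last step left them, time stands still between calls to the robot, and variables do not carry over. Pictures are saved under pics/ and viewed, at most 10 in all, crops included, and the job is handed in when it is done.

Besides the shell and the picture viewer there is one more tool, called after ">>>" as a command line: name --argument value ..., lists and objects as JSON in quotes. carry_out: Moves the arm, as the interface text tells. Its arguments: {"type":"object","properties":{"delta_pos":{"type":"array","items":{"type":"array","items":{"type":"number"}}},"rot":{"type":"array","items":{"type":"array","items":{"type":"number"}}},"claw":{"type":"number"},"grip_force":{"type":"number"}},"required":["delta_pos","rot"]}

```bash
mkdir -p pics; ls
python3 - <<'E'
from rig import r
import cv2,numpy as np
print(r.sense(), r.tips_ahead)
for c in("scene","top"):
    im=r.grab_frame(c); cv2.imwrite(f"pics/{c}0.png",im)
    print(c,{k:np.round(v,4).tolist() for k,v in r.camera_info(c).items()})
    for t in("pan","feeder","handle","sauce","jar","can"):
        print(t,[(np.round(d["box"]).tolist(),round(d["p"],2)) for d in r.recognise(t,c)])
print(r.camera_info("wrist"))
E
```

```text
pics
{'clock': 0.0, 'qpos': array([ 1.16060712e+00,  3.53656758e-01,  1.63413627e+00, -1.35384756e-05,
        1.15520601e+00, -2.40525104e-03]), 'qvel': array([-0.00054179,  0.00131878,  0.00274163, -0.0006652 ,  0.00128555,
       -0.0003569 ]), 'joint_efforts': array([-6.28478074e-05, -6.05240965e+01, -3.42067087e+01,  1.47045812e-04,
        9.36606608e-03, -1.86209815e-05]), 'eef_pos': array([247.68917761, 573.34031856, 255.55536808]), 'tcp_rot': array([-3.14018624e+00,  8.99561774e-06,  2.73381418e+00]), 'contact_force': array([-0.21141019,  1.38334661,  0.56342125]), 'wrist_torque': array([-0.01578326, -0.03225923, -0.02432771]), 'grasp_force': 0.0, 'opening': 0.9959891554302285} 25.0
scene {'fx': 562.1515, 'fy': 562.1515, 'cx': 312.4891, 'cy': 240.3388, 'distortion': [-0.1091, 0.0, 0.0, 0.0, 0.0], 'pose': [[-0.8503, 0.3442, -0.3981, 889.4142], [0.5262, 0.5678, -0.633, 759.3151], [0.0082, -0.7478, -0.6639, 863.2935], [0.0, 0.0, 0.0, 1.0]]}
pan [([256.0, 400.0, 360.0, 478.0], 0.88), ([449.0, 287.0, 539.0, 374.0], 0.83), ([349.0, 326.0, 432.0, 410.0], 0.75)]
feeder [([190.0, 143
[... 719 characters left out ...]
[398.0, 146.0, 426.0, 175.0], 0.61)]
jar [([321.0, 129.0, 350.0, 166.0], 0.7)]
can [([303.0, 241.0, 339.0, 282.0], 0.64), ([324.0, 174.0, 452.0, 253.0], 0.4)]
{'fx': 364.50169054802217, 'fy': 364.50169054802217, 'cx': 325.22852515656325, 'cy': 237.90629078629078, 'distortion': array([-0.0553381,  0.       ,  0.       ,  0.       ,  0.       ]), 'hand_eye': array([[ 6.73521990e-04, -9.53094539e-01, -3.02672011e-01,
         7.72426340e+01],
       [ 9.99999652e-01,  7.90667775e-04, -2.64508709e-04,
        -3.75393476e-02],
       [ 4.91414811e-04, -3.02671727e-01,  9.53094740e-01,
        -1.16915361e+02],
       [ 0.00000000e+00,  0.00000000e+00,  0.00000000e+00,
         1.00000000e+00]])}
```

View pics/top0.png

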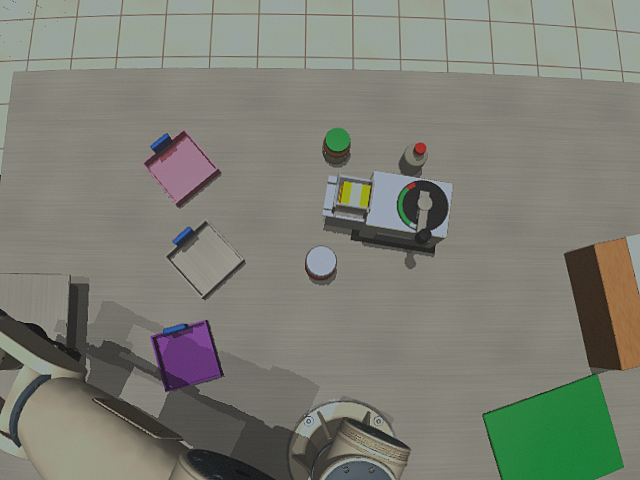

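View pics/scene0.png

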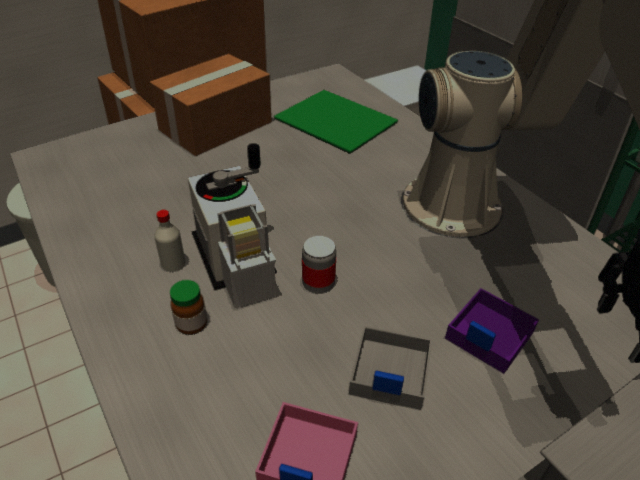

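Steel pan candidates in top view: pink (182,168), grey steel (205,260), purple (187,355). The grey one is the right one. The feeder is at (390,207) with its outlet to the left (world +y) and the sleeve at (422,236). Next I fit the poses by silhouettes in both cameras.

```bash
cat > h.py <<'E'
from rig import r
import cv2,numpy as np
from scipy.optimize import minimize
from scipy.spatial.transform import Rotation as R
CI={c:r.camera_info(c) for c in("scene","top")}
def proj(P,c,ci=None,pose=None):
    ci=ci or CI[c]; T=np.linalg.inv(ci["pose"] if pose is None else pose)
    K=np.array([[ci["fx"],0,ci["cx"]],[0,ci["fy"],ci["cy"]],[0,0,1.]])
    P=np.asarray(P,float).reshape(-1,3)
    return cv2.projectPoints(P,cv2.Rodrigues(T[:3,:3])[0],T[:3,3],K,np.array(ci["distortion"]))[0].reshape(-1,2)
def place(P,s): # s=x,y,yaw
    c,n=np.cos(s[2]),np.sin(s[2]); P=np.asarray(P,float).reshape(-1,3)
    return P@np.array([[c,n,0],[-n,c,0],[0,0,1]])+[s[0],s[1],0]
def box(a,b,c,d,e,f): return np.array([[x,y,z] for x in(a,b) for y in(c,d) for z in(e,f)],float)
PAN=[box(-65,65,-65,65,0,40),box(-25,25,57,69,35,80)]
FEED=[box(-70,70,-175,25,0,6),box(-62,62,-165,8,0,165),box(-45,45,8,90,0,109),box(-45,45,8,100,109,127),box(-38,38,4,81,115,185)]
def sil(parts,s,c,S=4):
    m=np.zeros((480*S,640*S),np.uint8)
    for p in parts:
        q=((proj(place(p,s),c)+.5)*S-.5)
        cv2.fillConvexPoly(m,cv2.convexHull(q.astype(np.float32)).astype(np.int32),1)
    return cv2.resize(m.astype(np.float32),(640,480),interpolation=cv2.INTER_AREA)
def fit(parts,masks,s0,ign=None):
    def f(s):
        e=0
        for c,m in masks.items():
            d=abs(sil(parts,s,c)-m)
            if ign: d=d*ign[c]
            e+=d.sum()/m.sum()
        return e
    S0=np.array([s0+np.array(d) for d in([0,0,0],[25,0,0],[0,25,0],[0,0,.15])])
    b=minimize(f,s0,method="Nelder-Mead",options=dict(initial_simplex=S0,xatol=.05,fatol=1e-4))
    return b.x,b.fun
def ray(uv,c,z):
    ci=CI[c];K=np.array([[ci["fx"],0,ci["cx"]],[0,ci["fy"],ci["cy"]],[0,0,1.]])
    d=np.append(cv2.undistortPoints(np.array([[uv]],float),K,np.array(ci["distortion"]))[0,0],1)
    T=np.array(ci["pose"]);d=T[:3,:3]@d;o=T[:3,3]
    return o+d*(z-o[2])/d[2]
E
python3 - <<'E'
from h import *
def pick(t,c,uv):
    L=[d for d in r.cut_out(t,c)]
    L=[d for d in L if abs((d["box"][0]+d["box"][2])/2-uv[0])<25 and abs((d["box"][1]+d["box"][3])/2-uv[1])<25]
    print(t,c,[np.round(d["box"]).tolist() for d in L]); return L[0]["mask"].astype(np.float32) if L else None
ims={}
mp={};mf={}
for c,a,b in(("top",(205,260),(388,212)),("scene",(390,368),(234,225))):
    ims[c]=r.grab_frame(c)
    for M,t,uv in((mp,"pan",a),(mf,"feeder",b)):
        m=pick(t,c,uv)
        if m is not None: M[c]=m
np.savez("m.npz",**{"p"+c:m for c,m in mp.items()},**{"f"+c:m for c,m in mf.items()})
g=ray((205,262),"top",20)
sp={}
for k in([*mp],):
    print("pan",[np.round(x,3) for x in fit(PAN,mp,np.array([g[0],g[1],.9]))])
for c in mp: print(c,[np.round(x,3) for x in fit(PAN,{c:mp[c]},np.array([g[0],g[1],.9]))])
p,_=fit(PAN,mp,np.array([g[0],g[1],.9]))
g=ray((375,207),"top",100)
print("feed0",g)
for ms in [mf]+[{c:mf[c]} for c in mf]: print([*ms],[np.round(x,3) for x in fit(FEED,ms,np.array([g[0],g[1],-.1]))])
f,_=fit(FEED,mf,np.array([g[0],g[1],-.1]))
print("handle top",ray((423,236),"top",245))
def draw(im,parts,s,c,off,k):
    for q in parts:
        P=(proj(place(q,s),c)-off)*k
        for i in range(8):
            for j in(1,2,4):
                if not i&j: cv2.line(im,tuple(np.int32(P[i])),tuple(np.int32(P[i|j])),(0,0,255),1)
a=cv2.resize(ims["top"][120:310,140:460],None,fx=2.5,fy=2.5)
draw(a,PAN,p,"top",(140,120),2.5);draw(a,FEED,f,"top",(140,120),2.5);cv2.imwrite("pics/topfit.png",a)
b=cv2.resize(ims["scene"][135:415,140:440],None,fx=2.1,fy=2.1)
draw(b,PAN,p,"scene",(140,135),2.1);draw(b,FEED,f,"scene",(140,135),2.1);cv2.imwrite("pics/scenefit.png",b)
E
```

```text
pan top [[163.0, 223.0, 246.0, 300.0]]
feeder top []
pan scene [[349.0, 329.0, 432.0, 409.0]]
feeder scene [[188.0, 142.0, 276.0, 309.0]]
pan [array([443.424, 321.182,   0.764]), np.float64(0.132)]
top [array([443.735, 321.066,   0.764]), np.float64(0.074)]
scene [array([442.686, 321.819,   0.767]), np.float64(0.051)]
feed0 [552.12812805 -62.62417074 100.        ]
['scene'] [array([ 5.60567e+02, -4.98120e+01, -1.67000e-01]), np.float64(0.119)]
['scene'] [array([ 5.60567e+02, -4.98120e+01, -1.67000e-01]), np.float64(0.119)]
handle top [ 465.61978312 -138.68031091  245.        ]
```

View pics/topfit.png

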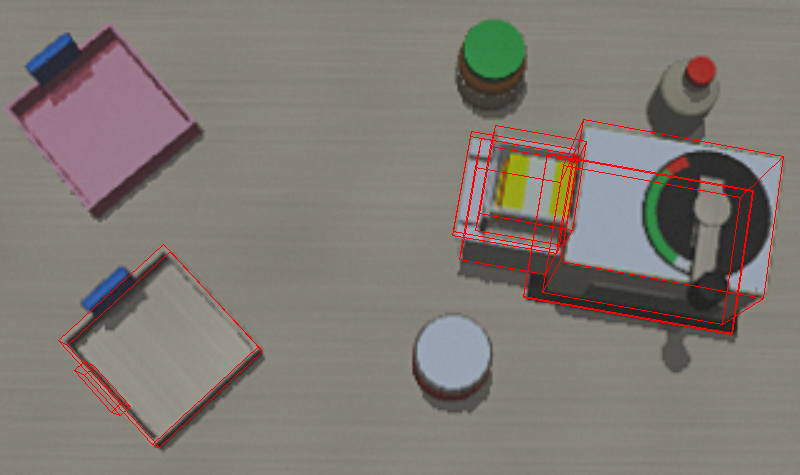

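View pics/scenefit.png

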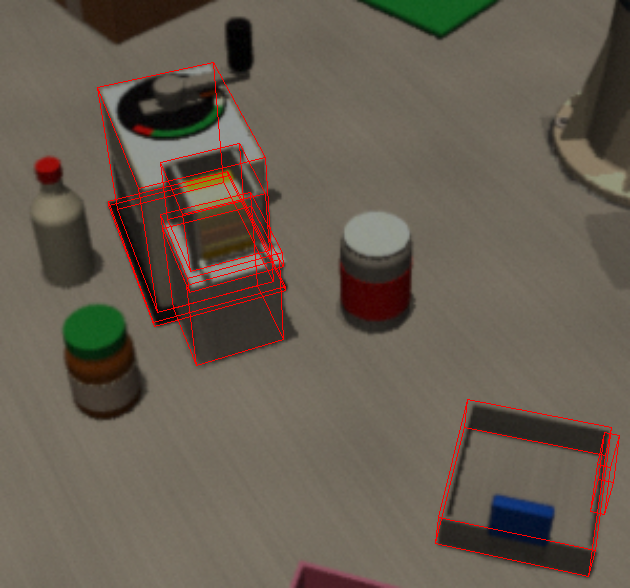

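The top crop confirms the grey pan, with its tab at crop (107,288), and the feeder wireframe fits well. The pan's yaw came out a quarter turn off because the tab landed on the wrong side, so I'll refit it and locate the bystanders.

```bash
cat >> h.py <<'E'
def delta(pos,yaw):
    s=r.sense();Rt=R.from_euler("xyz",s["tcp_rot"])
    d=Rt.inv().apply(np.array(pos)-s["eef_pos"])/1000
    w=(Rt.inv()*R.from_euler("xyz",[np.pi,0,yaw])).as_rotvec(degrees=True)
    return np.round(d,4).tolist(),np.round(w,1).tolist()
E
python3 - <<'E'
from h import *
m=np.load("m.npz")
p,e=fit(PAN,{"top":m["ptop"],"scene":m["pscene"]},np.array([440,320,-.8]));print("pan",p,e)
f=np.array([560.6,-49.8,-.167])
for n,c,z in(("can",(321,261),105),("jar",(337.5,139),95),("sauce",(420,149),145)):
    w=ray(c,"top",z); d=w[:2]-f[:2];cc,s=np.cos(f[2]),np.sin(f[2]);print(n,w,"feeder frame",cc*d[0]+s*d[1],-s*d[0]+cc*d[1])
print("drop",place([0,161,0],f),"axis",place([0,-105,0],f),"handle",place([-75,-105,0],f))
t=place([0,63,0],p)[0];print("tab",t)
for z in(150,70):print(z,delta([t[0],t[1],z],np.pi+p[2]))
E
```

```text
pan [442.60873296 321.62980337  -0.80450453] 0.05967812240123749
can [430.81884068  55.71644598 105.        ] feeder frame -145.51508213044417 82.47563614817571
jar [708.43939543  19.92226513  95.        ] feeder frame 134.19306351323195 93.32686001259265
sauce [ 673.01630361 -156.91882692  145.        ] feeder frame 128.65816392253632 -86.94219489894253
drop [[587.3621989  108.96014837   0.        ]] axis [[ 543.14639202 -153.3392272     0.        ]] handle [[ 469.18980117 -140.87236436    0.        ]]
tab [487.99942259 365.31830638   0.        ]
150 ([-0.3031, -0.0961, 0.1063], [0.0, -0.0, 22.7])
70 ([-0.3031, -0.0961, 0.1863], [0.0, -0.0, 22.7])
```

>>> carry_out --delta_pos '[[-0.05,-0.016,0.015],[-0.1,-0.032,0.03],[-0.15,-0.048,0.045],[-0.2,-0.064,0.06],[-0.25,-0.08,0.08],[-0.29,-0.092,0.1],[-0.303,-0.096,0.106],[-0.303,-0.096,0.106]]' --rot '[[0,0,4],[0,0,8],[0,0,12],[0,0,16],[0,0,20],[0,0,22.7],[0,0,22.7],[0,0,22.7]]' --claw 0.06

```text
clock: 2.0
eef_pos: [488.1, 365.2, 150.1]
tcp_rot: [-3.141, -0.0, 2.337]
contact_force: [-0.2, 0.3, 0.1]
opening: 0.705
grasp_force: 0.0
```

Run:
```python
from h import *
s=r.sense();im=r.grab_frame("wrist");ci=r.camera_info("wrist")
T=np.eye(4);T[:3,:3]=R.from_euler("xyz",s["tcp_rot"]).as_matrix();T[:3,3]=s["eef_pos"];T=T@ci["hand_eye"]
p=np.array([442.6,321.6,-.8045])
for q in PAN:
    P=proj(place(q,p),"wrist",ci,T)
    for i in range(8):
        for j in(1,2,4):
            if not i&j: cv2.line(im,tuple(np.int32(P[i])),tuple(np.int32(P[i|j])),(0,0,255),1)
cv2.imwrite("pics/w1.png",im)
t=place([0,63,0],p)[0];print(s["eef_pos"],s["clock"],delta([t[0],t[1],70],np.pi+p[2]))
```

```text
[488.05842685 365.20196383 150.05412137] 2.0 ([-0.0007, -0.0003, 0.0806], [0.0, -0.0, 0.0])
```

View pics/w1.png

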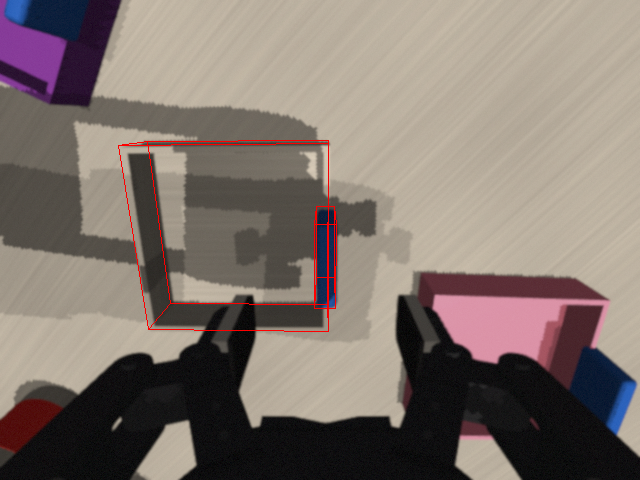

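The wrist view shows the steel pan with the wireframe matching it. The tab at (325,258) lies between the fingers in the closing direction, so I go down and close.

>>> carry_out --delta_pos '[[-0.001,0,0.03],[-0.001,0,0.06],[-0.001,0,0.08],[-0.001,0,0.08]]' --rot '[[0,0,0],[0,0,0],[0,0,0],[0,0,0]]'

```text
clock: 2.55
eef_pos: [487.4, 365.1, 69.4]
tcp_rot: [-3.14, -0.0, 2.339]
contact_force: [0.7, 0.6, 0.2]
opening: 0.701
grasp_force: 0.0
```

>>> carry_out --delta_pos '[[0,0,0],[0,0,0],[0,0,0],[0,0,0],[0,0,0],[0,0,0],[0,0,0],[0,0,0]]' --rot '[[0,0,0],[0,0,0],[0,0,0],[0,0,0],[0,0,0],[0,0,0],[0,0,0],[0,0,0]]' --claw 0.0 --grip_force 40

```text
clock: 3.55
eef_pos: [489.1, 365.0, 71.3]
tcp_rot: [3.14, 0.0, 2.337]
contact_force: [-2.5, 0.2, 6.3]
opening: 0.131
grasp_force: 40.2
```

Run:
```python
from h import *
f=np.array([560.6,-49.8,-.167])
s=r.sense();z=s["eef_pos"][2];print(s["eef_pos"],s["opening"],s["contact_force"])
# intermediate: pan centre at feeder y 250, then 161
for y in(250,161):
    t=place([0,y+63,0],f)[0];print(t,delta([t[0],t[1],z],np.pi+f[2]))
```

```text
[489.10041327 365.0457112   71.33578372] 0.1312013904578389 [-2.50337822  0.24417848  6.34261368]
[612.62837426 258.84550584   0.        ] ([-0.1622, 0.0153, 0.0], [0.1, 0.0, -36.5])
[597.83436369 171.08368469   0.        ] ([-0.2151, -0.0562, -0.0001], [0.1, 0.0, -36.5])
```

>>> carry_out --delta_pos '[[0,0,-0.0015],[-0.02,0,-0.0015],[-0.045,0,-0.0015],[-0.07,0,-0.0015],[-0.097,-0.001,-0.0015],[-0.125,-0.002,-0.0015],[-0.152,-0.004,-0.0015],[-0.177,-0.005,-0.0015]]' --rot '[[0,0,0],[0,0,-4],[0,0,-9],[0,0,-14],[0,0,-20],[0,0,-26],[0,0,-32],[0,0,-36.5]]'

```text
clock: 4.55
eef_pos: [608.1, 232.8, 71.4]
tcp_rot: [-3.141, -0.001, 2.977]
contact_force: [-0.4, 0.8, -2.8]
opening: 0.132
grasp_force: 38.9
```

Run:
```python
from h import *
f=np.array([560.6,-49.8,-.167])
s=r.sense();z=s["eef_pos"][2];print(s["clock"],s["eef_pos"],s["opening"],s["contact_force"])
for y in(225,161):
    t=place([0,y+63,0],f)[0];print(t,delta([t[0],t[1],z],np.pi+f[2]))
ms={}
for c in("top","scene"):
    im=r.grab_frame(c);cv2.imwrite(f"pics/{c}2.png",im)
    q=proj([597,172,20],c)[0]
    L=[d for d in r.cut_out("pan",c)];print(c,[np.round(d["box"]).tolist() for d in L])
```

```text
4.55 [608.10179046 232.81549269  71.4429172 ] 0.13158554439593306 [-0.44859659  0.75784199 -2.76058476]
[608.47275331 234.19330888   0.        ] ([-0.0001, 0.0014, -0.0], [-0.0, -0.0, 0.2])
[597.83436369 171.08368469   0.        ] ([0.0, -0.0626, 0.0], [-0.0, -0.0, 0.2])
top [[143.0, 131.0, 198.0, 210.0], [277.0, 166.0, 307.0, 204.0]]
scene [[257.0, 405.0, 358.0, 480.0], [234.0, 315.0, 321.0, 387.0], [449.0, 289.0, 540.0, 374.0], [189.0, 145.0, 262.0, 309.0]]
```

>>> carry_out --delta_pos '[[0,-0.008,0.0005],[0,-0.018,0.0005],[0,-0.028,0.0005],[0,-0.038,0.0005],[0,-0.048,0.0008],[0,-0.056,0.0008],[0,-0.0615,0.0008],[0,-0.0615,0.0008]]' --rot '[[0,0,0.2],[0,0,0.2],[0,0,0.2],[0,0,0.2],[0,0,0.2],[0,0,0.2],[0,0,0.2],[0,0,0.2]]'

```text
clock: 5.75
eef_pos: [597.9, 172.5, 71.3]
tcp_rot: [-3.141, 0.001, 2.971]
contact_force: [-0.6, -1.8, 6.4]
opening: 0.134
grasp_force: 40.3
```

Run:
```python
from h import *
f=np.array([560.6,-49.8,-.167])
s=r.sense();z=s["eef_pos"][2];print(s["clock"],s["eef_pos"],s["opening"],s["contact_force"])
im=r.grab_frame("scene")
a=im[135:415,140:440];a=cv2.resize(a,None,fx=2.1,fy=2.1)
for q in PAN:
    P=(proj(place(q,[*place([0,161,0],f)[0][:2],f[2]]),"scene")-(140,135))*2.1
    for i in range(8):
        for j in(1,2,4):
            if not i&j: cv2.line(a,tuple(np.int32(P[i])),tuple(np.int32(P[i|j])),(0,0,255),1)
cv2.imwrite("pics/s3.png",a)
```

```text
5.75 [597.86470528 172.4894335   71.31234202] 0.13372393815615288 [-0.57252773 -1.80351448  6.38568806]
```

View pics/s3.png

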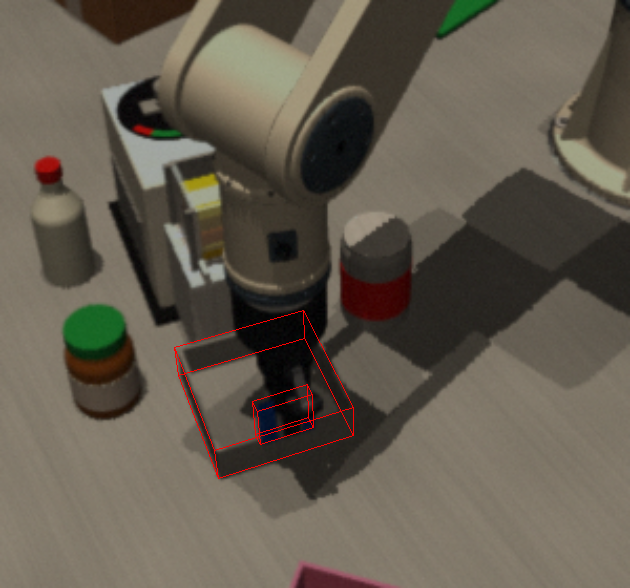

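The pan outline matches the drop-spot wireframe, so I release it and rise.

>>> carry_out --delta_pos '[[0,0,0],[0,0,0],[0,0,0],[0,0,0],[0,0,-0.03],[0,0,-0.08],[0,0,-0.14],[0,0,-0.2]]' --rot '[[0,0,0],[0,0,0],[0,0,0],[0,0,0],[0,0,0],[0,0,0],[0,0,0],[0,0,0]]' --claw 0.045

```text
clock: 6.8
eef_pos: [597.3, 173.1, 272.7]
tcp_rot: [-3.141, -0.0, 2.971]
contact_force: [2.2, 0.4, 0.1]
opening: 0.523
grasp_force: 0.0
```

>>> carry_out --delta_pos '[[0,-0.02,-0.04],[0.01,-0.07,-0.04],[0.025,-0.13,-0.04],[0.04,-0.19,-0.04],[0.055,-0.25,-0.04],[0.068,-0.3,-0.04],[0.075,-0.33,-0.04],[0.075,-0.33,-0.04]]' --rot '[[0,0,0],[0,0,0],[0,0,0],[0,0,0],[0,0,0],[0,0,0],[0,0,0],[0,0,0]]' --claw 0.07

```text
clock: 7.8
eef_pos: [466.9, -140.8, 311.1]
tcp_rot: [-3.141, 0.0, 2.968]
contact_force: [0.9, 0.4, 0.2]
opening: 0.818
grasp_force: 0.0
```

Run:
```python
from h import *
f=np.array([560.6,-49.8,-.167])
s=r.sense();print(s["clock"],s["eef_pos"],s["opening"],s["contact_force"])
im=r.grab_frame("wrist");ci=r.camera_info("wrist")
T=np.eye(4);T[:3,:3]=R.from_euler("xyz",s["tcp_rot"]).as_matrix();T[:3,3]=s["eef_pos"];T=T@ci["hand_eye"]
a=np.arange(0,6.29,.3)
for z in(195,245):
    P=proj(place(np.c_[-75+13*np.cos(a),-105+13*np.sin(a),a*0+z],f),"wrist",ci,T);cv2.polylines(im,[np.int32(P)],1,(0,0,255),1)
for q in FEED[1:2]+FEED[4:]:
    P=proj(place(q,f),"wrist",ci,T)
    for i in range(8):
        for j in(1,2,4):
            if not i&j: cv2.line(im,tuple(np.int32(P[i])),tuple(np.int32(P[i|j])),(0,0,255),1)
cv2.imwrite("pics/w4.png",im)
b=r.grab_frame("top");top=cv2.resize(b[120:310,230:460],None,fx=3,fy=3);cv2.imwrite("pics/t4.png",top)
t=place([-75,-105,0],f)[0];print(delta([t[0],t[1],226],np.pi+f[2]))
```

```text
7.8 [ 466.9285369  -140.82835519  311.12050115] 0.8184980274231696 [0.89355119 0.42785827 0.18745123]
([-0.0016, -0.0015, 0.085], [0.0, 0.0, -0.2])
```

View pics/w4.png

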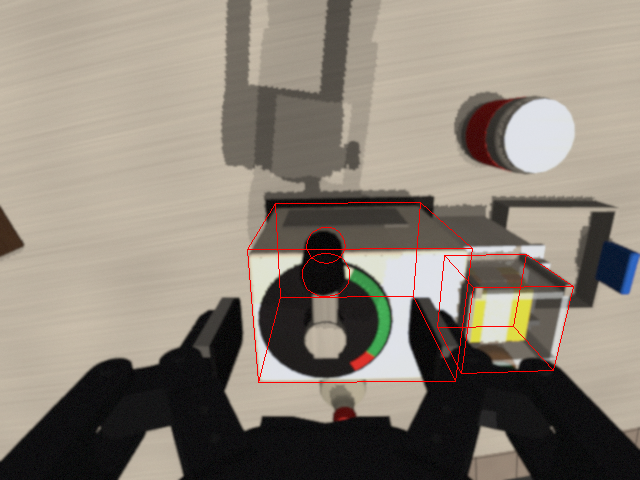

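The projected sleeve rings fall on the black sleeve at (325,262), within about 1 mm, and the pan stands by the outlet. I go down over the sleeve and work out the circle rows in the same step.

>>> carry_out --delta_pos '[[-0.0015,-0.0015,0.02],[-0.0015,-0.0015,0.045],[-0.0015,-0.0015,0.07],[-0.0015,-0.0015,0.084],[-0.0015,-0.0015,0.084],[-0.0015,-0.0015,0.084]]' --rot '[[0,0,0],[0,0,0],[0,0,0],[0,0,0],[0,0,0],[0,0,0]]'

```text
clock: 8.65
eef_pos: [469.6, -140.9, 227.7]
tcp_rot: [-3.141, 0.001, 2.972]
contact_force: [0.9, -0.0, -0.2]
opening: 0.818
grasp_force: 0.0
```

>>> carry_out --delta_pos '[[0,0,0],[0,0,0],[0,0,0],[0,0,0],[0,0,0],[0,0,0],[0,0,0],[0,0,0]]' --rot '[[0,0,0],[0,0,0],[0,0,0],[0,0,0],[0,0,0],[0,0,0],[0,0,0],[0,0,0]]' --claw 0.0 --grip_force 60

```text
clock: 9.65
eef_pos: [469.2, -141.2, 227.6]
tcp_rot: [-3.141, 0.001, 2.971]
contact_force: [-2.0, -0.5, 5.8]
opening: 0.294
grasp_force: 58.5
```

Run:
```python
from h import *
f=np.array([560.6,-49.8,-.167])
s=r.sense();print(s["clock"],s["eef_pos"],s["opening"],s["contact_force"],s["tcp_rot"])
print("handle",place([-75,-105,0],f))
y=s["tcp_rot"][2];tx=np.array([np.cos(y),np.sin(y)]);ty=np.array([np.sin(y),-np.cos(y)])
def P(k): # world offset from axis at crank angle
    a=f[2]+np.pi-k; v=75*np.array([np.cos(a),np.sin(a)]); return np.array([v@tx,v@ty])
w=2*np.pi/40
for c in range(5):
    p0=np.round(P(8*c*w),1) # absolute rounding keeps the sum exact
    print(c,[[*(np.round((np.round(P((8*c+i)*w),1)-p0)/1000,4)).tolist(),0] for i in range(1,9)])
```

```text
9.65 [ 469.20800309 -141.23887525  227.62829423] 0.2938284010353546 [-2.04080384 -0.52436844  5.78858462] [-3.14140573e+00  8.31411172e-04  2.97106513e+00]
handle [[ 469.18980117 -140.87236436    0.        ]]
0 [[-0.0009, 0.0118, 0], [-0.0036, 0.0232, 0], [-0.0081, 0.0341, 0], [-0.0142, 0.0442, 0], [-0.0218, 0.0531, 0], [-0.0307, 0.0608, 0], [-0.0407, 0.067, 0], [-0.0516, 0.0715, 0]]
1 [[-0.0114, 0.0028, 0], [-0.0231, 0.0038, 0], [-0.0349, 0.0029, 0], [-0.0463, 0.0002, 0], [-0.0572, -0.0043, 0], [-0.0673, -0.0104, 0], [-0.0762, -0.018, 0], [-0.0839, -0.0269, 0]]
2 [[-0.0062, -0.01, 0], [-0.0107, -0.0209, 0], [-0.0135, -0.0323, 0], [-0.0145, -0.044, 0], [-0.0136, -0.0558, 0], [-0.0109, -0.0672, 0], [-0.0064, -0.0781, 0], [-0.0003, -0.0882, 0]]
3 [[0.0076, -0.0089, 0], [0.0165, -0.0166, 0], [0.0265, -0.0228, 0], [0.0374, -0.0273, 0], [0.0488, -0.0301, 0], [0.0605, -0.0311, 0], [0.0723, -0.0302, 0], [0.0837, -0.0275, 0]]
4 [[0.0109, 0.0045, 0], [0.021, 0.0106, 0], [0.0299, 0.0182, 0], [0.0376, 0.0271, 0], [0.0438, 0.0371, 0], [0.0483, 0.048, 0], [0.0511, 0.0594, 0], [0.0521, 0.0711, 0]]
```

>>> carry_out --delta_pos '[[-0.0009,0.0118,0],[-0.0036,0.0232,0],[-0.0081,0.0341,0],[-0.0142,0.0442,0],[-0.0218,0.0531,0],[-0.0307,0.0608,0],[-0.0407,0.067,0],[-0.0516,0.0715,0]]' --rot '[[0,0,0],[0,0,0],[0,0,0],[0,0,0],[0,0,0],[0,0,0],[0,0,0],[0,0,0]]'

```text
clock: 10.65
eef_pos: [532.1, -80.0, 227.5]
tcp_rot: [-3.14, -0.0, 2.972]
contact_force: [-4.8, -7.7, 8.8]
opening: 0.292
grasp_force: 58.9
```

>>> carry_out --delta_pos '[[-0.0114,0.0028,0],[-0.0231,0.0038,0],[-0.0349,0.0029,0],[-0.0463,0.0002,0],[-0.0572,-0.0043,0],[-0.0673,-0.0104,0],[-0.0762,-0.018,0],[-0.0839,-0.0269,0]]' --rot '[[0,0,0],[0,0,0],[0,0,0],[0,0,0],[0,0,0],[0,0,0],[0,0,0],[0,0,0]]'

```text
clock: 11.65
eef_pos: [608.4, -117.4, 227.4]
tcp_rot: [3.137, -0.005, 2.971]
contact_force: [-11.0, 13.6, 16.2]
opening: 0.29
grasp_force: 59.9
```

>>> carry_out --delta_pos '[[-0.0062,-0.01,0],[-0.0107,-0.0209,0],[-0.0135,-0.0323,0],[-0.0145,-0.044,0],[-0.0136,-0.0558,0],[-0.0109,-0.0672,0],[-0.0064,-0.0781,0],[-0.0003,-0.0882,0]]' --rot '[[0,0,0],[0,0,0],[0,0,0],[0,0,0],[0,0,0],[0,0,0],[0,0,0],[0,0,0]]'

```text
clock: 12.65
eef_pos: [594.7, -208.9, 227.7]
tcp_rot: [-3.139, -0.001, 2.971]
contact_force: [-8.5, -7.0, 10.7]
opening: 0.291
grasp_force: 59.6
```

>>> carry_out --delta_pos '[[0.0076,-0.0089,0],[0.0165,-0.0166,0],[0.0265,-0.0228,0],[0.0374,-0.0273,0],[0.0488,-0.0301,0],[0.0605,-0.0311,0],[0.0723,-0.0302,0],[0.0837,-0.0275,0]]' --rot '[[0,0,0],[0,0,0],[0,0,0],[0,0,0],[0,0,0],[0,0,0],[0,0,0],[0,0,0]]'

```text
clock: 13.65
eef_pos: [508.2, -220.8, 227.6]
tcp_rot: [-3.14, 0.001, 2.971]
contact_force: [-0.8, -3.0, 5.5]
opening: 0.29
grasp_force: 59.2
```

>>> carry_out --delta_pos '[[0.0109,0.0045,0],[0.021,0.0106,0],[0.0299,0.0182,0],[0.0376,0.0271,0],[0.0438,0.0371,0],[0.0483,0.048,0],[0.0511,0.0594,0],[0.0521,0.0711,0]]' --rot '[[0,0,0],[0,0,0],[0,0,0],[0,0,0],[0,0,0],[0,0,0],[0,0,0],[0,0,0]]'

```text
clock: 14.65
eef_pos: [469.2, -141.1, 227.6]
tcp_rot: [-3.141, 0.001, 2.971]
contact_force: [-0.4, -2.3, 5.1]
opening: 0.288
grasp_force: 59.2
```

>>> carry_out --delta_pos '[[-0.0009,0.0118,0],[-0.0036,0.0232,0],[-0.0081,0.0341,0],[-0.0142,0.0442,0],[-0.0218,0.0531,0],[-0.0307,0.0608,0],[-0.0407,0.067,0],[-0.0516,0.0715,0]]' --rot '[[0,0,0],[0,0,0],[0,0,0],[0,0,0],[0,0,0],[0,0,0],[0,0,0],[0,0,0]]'

```text
clock: 15.65
eef_pos: [532.1, -80.0, 227.5]
tcp_rot: [-3.14, -0.0, 2.972]
contact_force: [-3.9, -8.0, 8.2]
opening: 0.289
grasp_force: 59.3
```

>>> carry_out --delta_pos '[[-0.0114,0.0028,0],[-0.0231,0.0038,0],[-0.0349,0.0029,0],[-0.0463,0.0002,0],[-0.0572,-0.0043,0],[-0.0673,-0.0104,0],[-0.0762,-0.018,0],[-0.0839,-0.0269,0]]' --rot '[[0,0,0],[0,0,0],[0,0,0],[0,0,0],[0,0,0],[0,0,0],[0,0,0],[0,0,0]]'

```text
clock: 16.65
eef_pos: [608.4, -117.4, 227.4]
tcp_rot: [3.137, -0.005, 2.971]
contact_force: [-10.5, 14.0, 15.4]
opening: 0.287
grasp_force: 60.2
```

>>> carry_out --delta_pos '[[-0.0062,-0.01,0],[-0.0107,-0.0209,0],[-0.0135,-0.0323,0],[-0.0145,-0.044,0],[-0.0136,-0.0558,0],[-0.0109,-0.0672,0],[-0.0064,-0.0781,0],[-0.0003,-0.0882,0]]' --rot '[[0,0,0],[0,0,0],[0,0,0],[0,0,0],[0,0,0],[0,0,0],[0,0,0],[0,0,0]]'

```text
clock: 17.65
eef_pos: [594.7, -208.9, 227.7]
tcp_rot: [-3.139, -0.001, 2.971]
contact_force: [-7.9, -7.4, 11.0]
opening: 0.29
grasp_force: 59.9
```

>>> carry_out --delta_pos '[[0.0076,-0.0089,0],[0.0165,-0.0166,0],[0.0265,-0.0228,0],[0.0374,-0.0273,0],[0.0488,-0.0301,0],[0.0605,-0.0311,0],[0.0723,-0.0302,0],[0.0837,-0.0275,0]]' --rot '[[0,0,0],[0,0,0],[0,0,0],[0,0,0],[0,0,0],[0,0,0],[0,0,0],[0,0,0]]'

```text
clock: 18.65
eef_pos: [508.2, -220.8, 227.7]
tcp_rot: [-3.14, 0.001, 2.971]
contact_force: [-1.0, -2.4, 6.0]
opening: 0.29
grasp_force: 59.5
```

>>> carry_out --delta_pos '[[0.0109,0.0045,0],[0.021,0.0106,0],[0.0299,0.0182,0],[0.0376,0.0271,0],[0.0438,0.0371,0],[0.0483,0.048,0],[0.0511,0.0594,0],[0.0521,0.0711,0]]' --rot '[[0,0,0],[0,0,0],[0,0,0],[0,0,0],[0,0,0],[0,0,0],[0,0,0],[0,0,0]]'

```text
clock: 19.65
eef_pos: [469.2, -141.1, 227.6]
tcp_rot: [-3.141, 0.001, 2.971]
contact_force: [0.2, -2.8, 5.6]
opening: 0.289
grasp_force: 59.5
```

>>> carry_out --delta_pos '[[-0.0009,0.0118,0],[-0.0036,0.0232,0],[-0.0081,0.0341,0],[-0.0142,0.0442,0],[-0.0218,0.0531,0],[-0.0307,0.0608,0],[-0.0407,0.067,0],[-0.0516,0.0715,0]]' --rot '[[0,0,0],[0,0,0],[0,0,0],[0,0,0],[0,0,0],[0,0,0],[0,0,0],[0,0,0]]'

```text
clock: 20.65
eef_pos: [532.2, -80.0, 227.5]
tcp_rot: [-3.14, -0.0, 2.972]
contact_force: [-4.9, -7.2, 7.9]
opening: 0.292
grasp_force: 59.6
```

>>> carry_out --delta_pos '[[-0.0114,0.0028,0],[-0.0231,0.0038,0],[-0.0349,0.0029,0],[-0.0463,0.0002,0],[-0.0572,-0.0043,0],[-0.0673,-0.0104,0],[-0.0762,-0.018,0],[-0.0839,-0.0269,0]]' --rot '[[0,0,0],[0,0,0],[0,0,0],[0,0,0],[0,0,0],[0,0,0],[0,0,0],[0,0,0]]'

```text
clock: 21.65
eef_pos: [608.4, -117.4, 227.4]
tcp_rot: [3.137, -0.005, 2.971]
contact_force: [-11.3, 13.0, 15.0]
opening: 0.289
grasp_force: 60.4
```

>>> carry_out --delta_pos '[[-0.0062,-0.01,0],[-0.0107,-0.0209,0],[-0.0135,-0.0323,0],[-0.0145,-0.044,0],[-0.0136,-0.0558,0],[-0.0109,-0.0672,0],[-0.0064,-0.0781,0],[-0.0003,-0.0882,0]]' --rot '[[0,0,0],[0,0,0],[0,0,0],[0,0,0],[0,0,0],[0,0,0],[0,0,0],[0,0,0]]'

```text
clock: 22.65
eef_pos: [594.6, -208.9, 227.7]
tcp_rot: [-3.139, -0.001, 2.971]
contact_force: [-8.6, -6.4, 10.2]
opening: 0.29
grasp_force: 60.1
```

>>> carry_out --delta_pos '[[0.0076,-0.0089,0],[0.0165,-0.0166,0],[0.0265,-0.0228,0],[0.0374,-0.0273,0],[0.0488,-0.0301,0],[0.0605,-0.0311,0],[0.0723,-0.0302,0],[0.0837,-0.0275,0]]' --rot '[[0,0,0],[0,0,0],[0,0,0],[0,0,0],[0,0,0],[0,0,0],[0,0,0],[0,0,0]]'

```text
clock: 23.65
eef_pos: [508.2, -220.8, 227.6]
tcp_rot: [-3.14, 0.001, 2.971]
contact_force: [-1.3, -2.5, 5.4]
opening: 0.288
grasp_force: 59.7
```

>>> carry_out --delta_pos '[[0.0109,0.0045,0],[0.021,0.0106,0],[0.0299,0.0182,0],[0.0376,0.0271,0],[0.0438,0.0371,0],[0.0483,0.048,0],[0.0511,0.0594,0],[0.0521,0.0711,0]]' --rot '[[0,0,0],[0,0,0],[0,0,0],[0,0,0],[0,0,0],[0,0,0],[0,0,0],[0,0,0]]'

```text
clock: 24.65
eef_pos: [469.2, -141.1, 227.6]
tcp_rot: [-3.141, 0.001, 2.971]
contact_force: [-0.0, -3.8, 4.8]
opening: 0.288
grasp_force: 59.6
```

Run:
```python
from h import *
a=r.grab_frame("top");b=r.grab_frame("scene")
x=cv2.resize(a[140:270,230:440],(400,248));y=cv2.resize(b[135:385,140:390],(400,400))
cv2.imwrite("pics/f5.png",np.hstack([cv2.copyMakeBorder(x,0,152,0,0,0),y]))
print(r.sense()["eef_pos"])
```

```text
[ 469.39039808 -140.15851857  227.56222881]
```

View pics/f5.png

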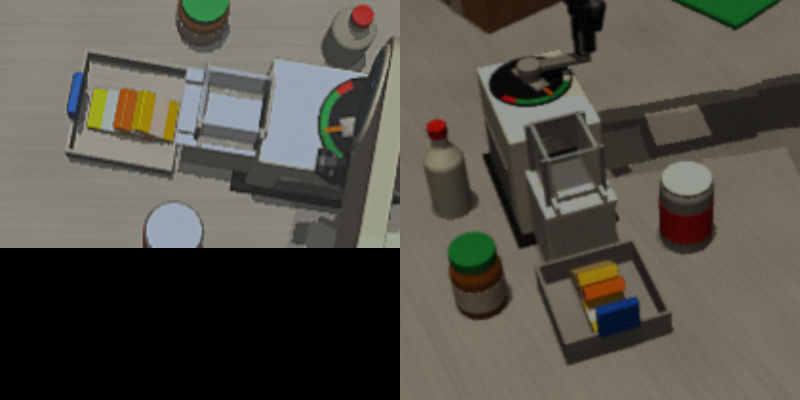

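The picture shows the magazine empty, all three blocks in the pan, and the sleeve back at the start. I release and lift away.

>>> carry_out --delta_pos '[[0,0,0],[0,0,0],[0,0,0],[0,0,0],[0,0,0],[0,0,-0.03],[0,0,-0.07],[0,0,-0.12]]' --rot '[[0,0,0],[0,0,0],[0,0,0],[0,0,0],[0,0,0],[0,0,0],[0,0,0],[0,0,0]]' --claw 0.065

```text
clock: 25.75
eef_pos: [468.4, -140.9, 347.6]
tcp_rot: [3.141, -0.002, 2.971]
contact_force: [0.1, -0.3, -1.1]
opening: 0.76
grasp_force: 0.0
```

>>> carry_out --delta_pos '[[0.02,0,0],[0.05,0,0],[0.08,0,0],[0.1,0,0],[0.1,0,0],[0.1,0,0],[0.1,0,0],[0.1,0,0]]' --rot '[[0,0,0],[0,0,0],[0,0,0],[0,0,0],[0,0,0],[0,0,0],[0,0,0],[0,0,0]]'

```text
clock: 26.75
eef_pos: [370.9, -124.2, 346.8]
tcp_rot: [3.142, -0.0, 2.971]
contact_force: [0.3, -0.6, 0.3]
opening: 0.76
grasp_force: 0.0
```

Run:
```python
from h import *
a=r.grab_frame("top");b=r.grab_frame("scene")
x=cv2.resize(a[140:270,230:440],(400,248));y=cv2.resize(b[135:385,140:390],(400,400))
cv2.imwrite("pics/f6.png",np.hstack([cv2.copyMakeBorder(x,0,152,0,0,0),y]))
s=r.sense();print(s["eef_pos"],s["contact_force"])
```

```text
[ 370.67311505 -124.1525672   346.83783512] [ 0.9136808  -0.73099413  0.40656011]
```

View pics/f6.png

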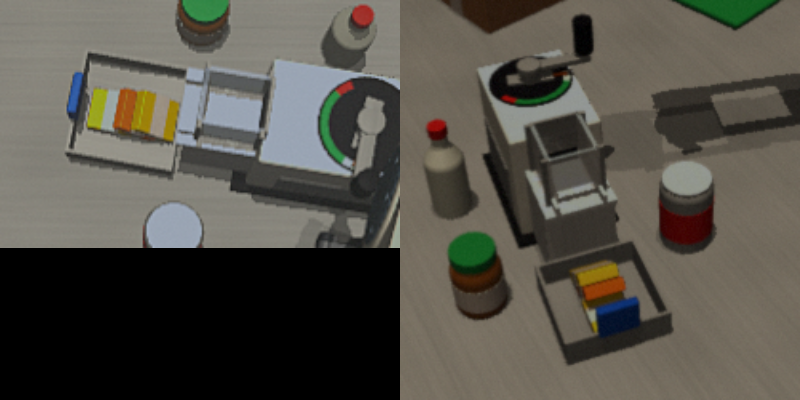

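The crank is free at its start, the blocks are at rest in the pan, and the bottle, jar and can have not moved. I hand in the job.

```bash
python3 -c "
from rig import r
print(r.sign_off())"
```

```text
the job is handed in; nothing more can be done
None
```

The job is handed in, with no verdict returned: the last pictures show the pan under the outlet, all three blocks in it after three steady clockwise turns, the crank released back at its start, and the bottle, jar and can where they stood.

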